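# Spin-check a pump coupling wheel and brake it on its mark

## Robot

A 6-joint arm with a two-finger parallel gripper is mounted at the origin on the work surface. World frame = base frame: x ahead of the robot, y to its left, z up, the work surface at z = 0. Lengths are in m, angles in rad, forces in N, time in s.
With the tool pointing down it reaches from about 0.3 to 0.875 m from the base axis. Payload 6.4 kg.
Tool frame: the origin (TCP) lies on the centre line of the jaws, within the pads' length; the fingertips stand manip.tcp_to_tips ahead of it and the grasp point (between the pads) lies 8 mm behind it (manip.tcp_to_tips is the distance from the TCP to the fingertips, in m); z points along the fingers, x is the direction in which the jaws open and shut, and the axes are right-handed (so a half turn about z gives the same grasp; the last joint's range is limited). The gripper opens to 85 mm and grips with 20 to 120 N. Pads are 22 mm wide; open, the fingers measure 114 mm over their backs; the gripper's body (76 mm by 85 mm) begins 54 mm behind the grasp point. The pads swing forward as they close: fully open they stand 13 mm farther back than shut.
Start: joints at [1.111, 0.181, 1.607, -0, 1.354, -0.206], TCP at [0.144, 0.557, 0.242] pointing down, gripper open.
Joint ranges: [-2.99, 2.99], [-0.89, 2.07], [0.3, 2.58], [-1.14, 4.28], [0, 2.63], [-3.12, 3.12]. Speed limits (rad/s): [2.57, 2.57, 3.01, 3.14, 3.14, 3.14].

## Interface

Orientations are given as a 3x3 rotation matrix whose columns are the frame's x, y, z axes.
In Python, from cell import status, eyes, manip gives the robot as it stands. The module is installed in compiled form; this text tells all that it offers.
- The arm moves only by the tool jog_arm, never from a script. Its argument "deltas" is a list of rows, each a list of 3 entries, a list of its own where there are three numbers: the turn, a rotation vector about the tool's x, y, z in degrees, then the shift along the tool's x, y, z in cm, then the opening, from 0 (shut) to 1 (fully open). A call has exactly 10 rows; each row is the pose to reach, as a shift and turn from the pose commanded when the call began, along the tool's axes at that moment; what a row does not reach only later rows make up. A row lasts 1/10 s, in which the tool goes at most 50 mm and 8.59 degrees, less where a joint would pass 70% of its speed; a pose out of reach is approached as far as the arm can. A call with a gripper value outside its range is refused whole. The fingers move at their own pace and stop on an object; "grip_force" is the grip in N (left out, the last holds). Time passes only in rows, so rows that repeat a pose let the fingers close, or fill a call up. It gives the time, the measured TCP pose, the force and the opening at its end, in the units of the state.
- status.observe(): the state, without advancing time (a new reading comes with each control period).
- eyes.grab_frame(name): name is "side" or "top" or "wrist"; returns the picture (420x560x3 uint8, red, green, blue); there is no depth.
- eyes.get_calibration(name): a dict with "intrinsics" (3x3 intrinsics, pixels), "R" (3x3) and "t" (3): a world point X has camera coordinates R X + t. Camera axes: x right, y down, z forward; pixel columns grow to the right and rows downward; lengths in m; the calibration is good to about 2 mm. A picture is of the moment at which its call begins: read the wrist's pose just before it. get_calibration takes no time and is no camera call; for the wrist camera it gives the pose at the moment of the call.
- manip.sign_off(): hands the job in, once; it reports no verdict.
Trained networks look in the newest picture that a camera, given by its name, has taken for a name from the list of things; names that differ only in an ending like _2 or _b are one class to them, and where a whole thing is asked for, a point or a joint stands for the part that bears it (a point fixed in the world has none). Each returns a list of dicts, best first, with "confidence" (0 to 1); they miss things now and then, are a little off and sometimes report something else, mostly with a low value. They report only what shows in the picture. A call takes as long as a camera call.
- eyes.boxes_of(thing, camera): "at" ([x, y, z] in m, in world coordinates, good to about 4 mm: the middle of the surface that is visible of it).
- eyes.cut_out(thing, camera): "mask" (420x560 bool, what is visible of it).
- eyes.tip_of(thing, camera): "at" ([x, y, z] in m, in world coordinates, good to about 4 mm: a listed point, or the origin of a listed thing).
The state is a dict: "clock": time; "q": joint angles; "joint_vel": joint speeds; "joint_torque": joint torques, N m; "ee_pos": TCP position; "tool_rot": TCP orientation; "ft_force": force on the tool from outside, world axes, zero at the start; "wrist_torque": the same for the moment, N m; "grip_width": opening from 0.0 (shut) to 1.0 (fully open).
Only numpy, scipy, OpenCV 4.12 (cv2) and the standard library are available. Lean on these libraries where they do the work, as an engineer would, in place of code of your own. Each camera call takes 0.05 s, during which the arm holds its last target. There are 200 camera calls.

## Task

Check that the pump's coupling wheel runs freely: flick it with the fingertips so that it spins anticlockwise seen from above, and let it coast untouched until its groove has swept past the pointer at least twice. Then, while it still turns, brake it with a fingertip so that it stops with the groove at the pointer, within 20 mm at the rim, rest the finger on it a moment until it is still, and take the hand away; after those passes it must not come to rest anywhere else, so there is one try. Nothing is picked up, and the loose things on the bench are left alone.

Things in the scene. Friction and masses are not known exactly. Their poses are not given: they have to be found in the camera images.
- wheel (a joint): Rotation (rad) of the coupling wheel on its fixed upright spindle. It has no end stops, keeps counting over full turns, starts between 0.7 and 5.4, and grows anticlockwise seen from above. The groove is exactly at the pointer at 0, 2pi, 4pi, 6pi...: the first two anticlockwise passes are at 2pi and 4pi.
- wheel_center (a point): Wheel's axis at the height of its flat upper face, 84 mm above the bench. The wheel: a bare aluminium disc, 240 mm diameter, 14 mm thick, about 1.45 kg (0.01 kg m2), with a steel hub in the centre (22 mm radius, 14 mm high). Left alone it slows gently: it loses about 10 % of its speed plus 0.03 rad/s each second (scatter 25 %), so 3 rad/s falls to 1 in about 9 s and to 0 in about 24 s.
- pin_foot (a point): Foot of the drive pin, on the wheel's upper face 65 mm from the axis, turning with the wheel. The pin is a steel peg, 16 mm diameter, standing 30 mm above the face, on the groove's line: the place to push the wheel.
- groove_end (a point): Outer end of the groove, on the wheel's rim 120 mm from the axis, at the upper face; turns with the wheel. The groove is a dark radial line, 6 mm wide, from the pin to the rim. The face beyond 75 mm radius is bare and flat: a fingertip pressed down there stops the wheel within a few hundredths of a second.
- pointer_tip (a point): Tip of the fixed pointer, a bright steel wedge just outside the rim, 126 mm from the axis (6 mm gap to the rim), its top flush with the wheel's upper face, so fingers just above the face pass over it.
- stand: The fixed grey stand, origin under its centre on the bench; base plate 190 x 160 mm; its x axis points from the wheel's axis to the pointer. The pointer's upright bracket stands 160 to 170 mm from the axis, 84 mm high.
- parts_bin: Loose green open bin, 160 x 110 x 60 mm high, origin under its centre; bystander.
- bearing_ring: Loose steel ring, 64 mm outside, 40 mm inside, 18 mm high, origin under its centre; bystander.
- hose_fitting: Loose brass hose fitting standing upright, 32 mm diameter, 52 mm high, origin under its centre; bystander.
- wrench: Loose steel wrench, 170 mm long, lying along its x axis; bystander.

How it is judged:
By the outcome, as a careful person would: the job done as asked, in the order asked, and still so for the second after the job is handed in, with the robot touching nothing.
It also fails if it takes over 64 s, if anything falls off the work surface, if the arm or the gripper's body presses on something with over 40 N, if the wrist force passes 120 N, or if a joint passes its speed limit or range.

## Working session

There is one attempt and no reset: what is moved stays moved. The work goes in short steps, Python scripts to look and compute and a tool call to move; the robot and the scene stay as the last step left them, time stands still between calls to the robot, and variables do not carry over. Pictures are saved under pics/ and viewed, about 8 in all and at most 12, crops included, and the job is handed in when it is done.

Besides the shell and the picture viewer there is one more tool, called after "Request:" by a JSON object that holds its "api" and its "payload". jog_arm: Moves the arm, as the interface text tells. Its arguments: {"type":"object","properties":{"deltas":{"type":"array","items":{"type":"array"}},"grip_force":{"type":"number"}},"required":["deltas"]}

```bash
mkdir -p pics; python3 - <<'E'
from cell import status, eyes, manip
import cv2,numpy as np
s=status.observe();print(s['clock'],s['ee_pos'],np.round(s['tool_rot'],3),s['grip_width'],manip.tcp_to_tips)
ims=[]
for c in ['top','side']:
    ims.append(eyes.grab_frame(c))
    for n in ['wheel_center','pin_foot','groove_end','pointer_tip','stand']:
        r=eyes.tip_of(n,c); print(c,n,[(np.round(d['at'],3).tolist(),round(d['confidence'],2)) for d in r[:2]])
for i,n in zip(ims,['top','side']): cv2.imwrite(f'pics/{n}0.png',i[:,:,::-1])
for n in ['parts_bin','bearing_ring','hose_fitting','wrench']:
    r=eyes.tip_of(n,'top'); print(n,[(np.round(d['at'],3).tolist(),round(d['confidence'],2)) for d in r[:1]])
print(status.observe()['clock'])
E
```

```text
0.0 [0.14409373 0.55607765 0.24138734] [[ 0.251  0.968 -0.001]
 [ 0.968 -0.251 -0.002]
 [-0.002 -0.    -1.   ]] 0.9994328796167363 0.011
top wheel_center [([0.578, 0.001, 0.08], 0.68)]
top pin_foot [([0.523, -0.018, 0.084], 0.55)]
top groove_end [([0.468, -0.039, 0.084], 0.8)]
top pointer_tip [([0.62, -0.114, 0.083], 0.74)]
top stand [([0.578, 0.005, 0.001], 0.79), ([0.347, 0.413, 0.002], 0.28)]
side wheel_center [([0.579, 0.004, 0.083], 0.55)]
side pin_foot [([0.518, -0.016, 0.087], 0.97)]
side groove_end [([0.47, -0.042, 0.082], 0.7)]
side pointer_tip [([0.619, -0.122, 0.085], 0.65)]
side stand [([0.575, 0.002, -0.0], 0.88)]
parts_bin [([0.597, 0.416, -0.003], 0.73)]
bearing_ring [([0.407, -0.381, -0.004], 0.63)]
hose_fitting [([0.35, 0.416, 0.002], 0.53)]
wrench [([0.349, 0.413, 0.0], 0.61)]
0.8
```

```bash
ls
```

```text
pics
```

View pics/top0.png

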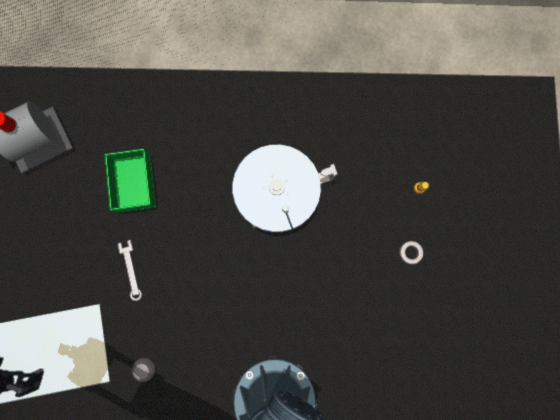

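View pics/side0.png

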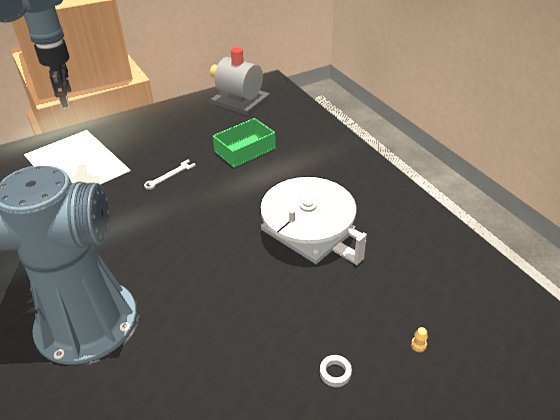

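The top view shows the wheel centre at px (277,187), the pin at (285,210), the groove end at (292,230) and the pointer at (320,178). The fitting (421,187), ring (411,252), wrench (130,270) and bin are all clear of the wheel. The side view agrees. Wheel angle is about 4.75 rad. I'll approach behind the pin with the gripper shut.

Request:
{"api": "jog_arm", "payload": {"deltas": [[[0, 0, 8], [-3.2, 3.4, 0.3], 0], [[0, 0, 16], [-6.4, 6.8, 0.6], 0], [[0, 0, 24], [-9.6, 10.2, 1], 0], [[0, 0, 30.5], [-12.8, 13.6, 1.3], 0], [[0, 0, 30.5], [-16, 17, 1.6], 0], [[0, 0, 30.5], [-19.2, 20.4, 2], 0], [[0, 0, 30.5], [-22.4, 23.8, 2.5], 0], [[0, 0, 30.5], [-25.6, 27.2, 3], 0], [[0, 0, 30.5], [-28.8, 30.6, 3.5], 0], [[0, 0, 30.5], [-32, 34, 4], 0]], "grip_force": 60}}

```text
clock: 1.8
ee_pos: [0.394, 0.1598, 0.2025]
tool_rot: [[0.708, 0.707, 0.001], [0.707, -0.708, 0.0], [0.001, 0.001, -1.0]]
ft_force: [0.7, 0.1, 0.1]
grip_width: -0.001
```

Request:
{"api": "jog_arm", "payload": {"deltas": [[[0, 0, 0], [-1, 4, 1], 0], [[0, 0, 0], [-2, 8, 2], 0], [[0, 0, 0], [-3.3, 12, 3], 0], [[0, 0, 0], [-4.1, 16, 4], 0], [[0, 0, 0], [-4.4, 18.1, 5], 0], [[0, 0, 0], [-4.4, 18.1, 6.5], 0], [[0, 0, 0], [-4.4, 18.1, 8], 0], [[0, 0, 0], [-4.4, 18.1, 9], 0], [[0, 0, 0], [-4.4, 18.1, 9.4], 0], [[0, 0, 0], [-4.4, 18.1, 9.4], 0]]}}

```text
clock: 2.8
ee_pos: [0.4896, 0.0025, 0.108]
tool_rot: [[0.707, 0.707, -0.001], [0.707, -0.707, 0.0], [-0.0, -0.001, -1.0]]
ft_force: [-0.1, -1.0, 1.0]
grip_width: 0.003
```

```bash
python3 - <<'E'
from cell import status, eyes
import cv2,numpy as np
i=eyes.grab_frame('side');print(status.observe()['ee_pos'])
for n in ['wheel_center','pin_foot','groove_end','pointer_tip']:
    r=eyes.tip_of(n,'side'); print(n,[(np.round(d['at'],3).tolist(),round(d['confidence'],2)) for d in r[:1]])
w=eyes.grab_frame('wrist');
for n in ['pin_foot','pointer_tip']:
    r=eyes.tip_of(n,'wrist'); print(n,[(np.round(d['at'],3).tolist(),round(d['confidence'],2)) for d in r[:1]])
cv2.imwrite('pics/s1.png',np.vstack([cv2.resize(i[140:300,200:400],(600,480))[:,:,::-1]]))
E
```

```text
[0.49003421 0.00246663 0.10858158]
wheel_center [([0.58, 0.002, 0.084], 0.63)]
pin_foot [([0.52, -0.018, 0.084], 0.55)]
groove_end [([0.469, -0.045, 0.082], 0.62)]
pointer_tip [([0.618, -0.121, 0.083], 0.82)]
pin_foot []
pointer_tip []
```

View pics/s1.png

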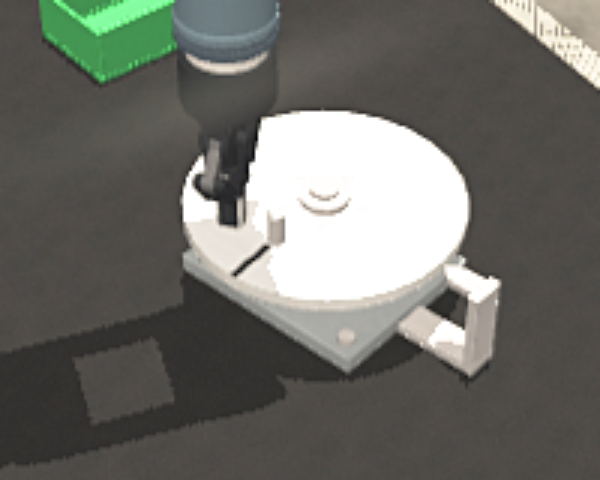

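The finger sits about 16 mm behind the pin: finger tip at crop (230,225), pin at (277,225). The groove points to lower left and the way ahead is clear. Flicking now.

Request:
{"api": "jog_arm", "payload": {"deltas": [[[0, 0, 0], [0, 0.5, 0.3], 0], [[0, 0, 0], [0, 1.0, 0.3], 0], [[0, 0, 0], [0, 1.5, 0.3], 0], [[0, 0, 0], [0, 2.2, 0.3], 0], [[0, 0, 0], [0, 3.4, 0.3], 0], [[0, 0, 0], [0, 5.2, 0.3], 0], [[0, 0, 0], [0, 7.4, 0.3], 0], [[0, 0, 0], [0, 7.3, -1], 0], [[0, 0, 0], [0, 7.0, -4], 0], [[0, 0, 0], [0, 6.0, -7], 0]]}}

```text
clock: 4.2
ee_pos: [0.5323, -0.0406, 0.1793]
tool_rot: [[0.708, 0.706, -0.001], [0.706, -0.708, 0.0], [-0.0, -0.0, -1.0]]
ft_force: [0.1, -0.1, -0.2]
grip_width: -0.001
```

```bash
cat > m.py <<'E'
from cell import status, eyes
import numpy as np, sys
C=np.array([.579,.0025]); P=np.arctan2(-.1215,.0405)
def meas(cams=('top','side'),n=2):
    for _ in range(n):
        for c in cams:
            t=status.observe()['clock']; eyes.grab_frame(c)
            for k in ('groove_end','pin_foot'):
                for d in eyes.tip_of(k,c)[:1]:
                    v=np.array(d['at'][:2])-C
                    print(f"{t:.2f} {c} {k} {(np.arctan2(v[1],v[0])-P)%(2*np.pi):.3f} r={np.hypot(*v):.3f} c={d['confidence']:.2f}")
    print(status.observe()['clock'],status.observe()['ee_pos'])
if __name__=='__main__': meas()
E
python3 m.py
```

```text
4.20 top pin_foot 2.773 r=0.415 c=0.40
4.35 side groove_end 1.223 r=0.123 c=0.80
4.35 side pin_foot 1.272 r=0.066 c=0.60
4.50 top groove_end 1.801 r=0.123 c=0.65
4.50 top pin_foot 1.822 r=0.069 c=0.79
4.65 side groove_end 2.385 r=0.121 c=0.81
4.65 side pin_foot 2.366 r=0.070 c=0.76
4.8 [ 0.53197501 -0.04011935  0.17760507]
```

Request:
{"api": "jog_arm", "payload": {"deltas": [[[0, 0, 0], [-0.2, -2, 0], 0], [[0, 0, 0], [-0.4, -4, 0], 0], [[0, 0, 0], [-0.6, -6, 0], 0], [[0, 0, 0], [-0.7, -6.7, 0], 0], [[0, 0, 0], [-0.7, -6.7, 2], 0], [[0, 0, 0], [-0.7, -6.7, 4], 0], [[0, 0, 0], [-0.7, -6.7, 5.5], 0], [[0, 0, 0], [-0.7, -6.7, 6.5], 0], [[0, 0, 0], [-0.7, -6.7, 7.1], 0], [[0, 0, 0], [-0.7, -6.7, 7.1], 0]]}}

```text
clock: 5.8
ee_pos: [0.4798, 0.0022, 0.1067]
tool_rot: [[0.708, 0.706, -0.001], [0.706, -0.708, 0.0], [-0.001, -0.001, -1.0]]
ft_force: [-0.1, -0.4, 0.3]
grip_width: 0.005
```

```bash
python3 m.py
```

```text
5.80 top groove_end 0.305 r=0.120 c=0.60
5.80 top pin_foot 0.326 r=0.063 c=0.68
5.95 side groove_end 0.849 r=0.122 c=0.64
5.95 side pin_foot 0.820 r=0.067 c=0.67
6.10 top groove_end 1.331 r=0.118 c=0.59
6.10 top pin_foot 1.376 r=0.065 c=0.64
6.25 side groove_end 1.829 r=0.121 c=0.95
6.25 side pin_foot 1.883 r=0.068 c=0.60
6.4 [0.48003483 0.00233164 0.10739909]
```

Request:
{"api": "jog_arm", "payload": {"deltas": [[[0, 0, 0], [0, 0, 0], 0], [[0, 0, 0], [0, 0, 0], 0], [[0, 0, 0], [0, 0, 0], 0], [[0, 0, 0], [0, 0, 0], 0], [[0, 0, 0], [0, 0, 0], 0], [[0, 0, 0], [0, 0, 0], 0], [[0, 0, 0], [0, 0, 0], 0], [[0, 0, 0], [0, 0, 0], 0], [[0, 0, 0], [0, 0, 0], 0], [[0, 0, 0], [0, 0, 0], 0]]}}

```text
clock: 7.4
ee_pos: [0.48, 0.0023, 0.1073]
tool_rot: [[0.708, 0.707, 0.0], [0.707, -0.708, 0.0], [0.0, -0.0, -1.0]]
ft_force: [-0.1, 0.3, 1.8]
grip_width: -0.001
```

Request:
{"api": "jog_arm", "payload": {"deltas": [[[0, 0, 0], [0, 0, 0], 0], [[0, 0, 0], [0, 0, 0], 0], [[0, 0, 0], [0, 0, 0], 0], [[0, 0, 0], [0, 0, 0], 0], [[0, 0, 0], [0, 0, 0], 0], [[0, 0, 0], [0, 0, 0], 0], [[0, 0, 0], [0, 0, 0], 0], [[0, 0, 0], [0, 0, 0], 0], [[0, 0, 0], [0, 0, 0], 0], [[0, 0, 0], [0, 0, 0], 0]]}}

```text
clock: 8.4
ee_pos: [0.48, 0.0023, 0.1073]
tool_rot: [[0.708, 0.707, -0.0], [0.707, -0.708, -0.0], [-0.0, -0.0, -1.0]]
ft_force: [0.7, -0.6, -0.3]
grip_width: -0.002
```

```bash
python3 m.py
```

```text
8.40 top groove_end 2.042 r=0.116 c=0.65
8.40 top pin_foot 2.039 r=0.067 c=0.61
8.55 side groove_end 2.461 r=0.120 c=0.68
8.55 side pin_foot 2.498 r=0.071 c=0.82
8.70 top groove_end 2.872 r=0.121 c=0.79
8.70 top pin_foot 2.858 r=0.067 c=0.88
8.85 side groove_end 3.265 r=0.116 c=0.59
8.85 side pin_foot 3.267 r=0.068 c=0.92
9.0 [0.47999788 0.00231384 0.1073067 ]
```

Request:
{"api": "jog_arm", "payload": {"deltas": [[[0, 0, 0], [0, 0, 0], 0], [[0, 0, 0], [0, 0, 0], 0], [[0, 0, 0], [0, 0, 0], 0], [[0, 0, 0], [0, 0, 0], 0], [[0, 0, 0], [0, 0, 0], 0], [[0, 0, 0], [0, 0, 0], 0], [[0, 0, 0], [0, 0, 0], 0], [[0, 0, 0], [0, 0, 0], 0], [[0, 0, 0], [0, 0, 0], 0], [[0, 0, 0], [0, 0, 0], 0]]}}

```text
clock: 10.0
ee_pos: [0.48, 0.0023, 0.1073]
tool_rot: [[0.708, 0.707, -0.0], [0.707, -0.708, 0.0], [-0.0, -0.0, -1.0]]
ft_force: [1.1, -0.1, 0.0]
grip_width: -0.001
```

Request:
{"api": "jog_arm", "payload": {"deltas": [[[0, 0, 0], [0, 0, 0], 0], [[0, 0, 0], [0, 0, 0], 0], [[0, 0, 0], [0, 0, 0], 0], [[0, 0, 0], [0, 0, 0], 0], [[0, 0, 0], [0, 0, 0], 0], [[0, 0, 0], [0, 0, 0], 0], [[0, 0, 0], [0, 0, 0], 0], [[0, 0, 0], [0, 0, 0], 0], [[0, 0, 0], [0, 0, 0], 0], [[0, 0, 0], [0, 0, 0], 0]]}}

```text
clock: 11.0
ee_pos: [0.48, 0.0023, 0.1073]
tool_rot: [[0.708, 0.707, 0.0], [0.707, -0.708, 0.0], [0.0, 0.0, -1.0]]
ft_force: [-0.3, -0.2, -1.3]
grip_width: -0.002
```

Request:
{"api": "jog_arm", "payload": {"deltas": [[[0, 0, 0], [0, 0, 0], 0], [[0, 0, 0], [0, 0, 0], 0], [[0, 0, 0], [0, 0, 0], 0], [[0, 0, 0], [0, 0, 0], 0], [[0, 0, 0], [0, 0, 0], 0], [[0, 0, 0], [0, 0, 0], 0], [[0, 0, 0], [0, 0, 0], 0], [[0, 0, 0], [0, 0, 0], 0], [[0, 0, 0], [0, 0, 0], 0], [[0, 0, 0], [0, 0, 0], 0]]}}

```text
clock: 12.0
ee_pos: [0.48, 0.0023, 0.1073]
tool_rot: [[0.708, 0.707, -0.0], [0.707, -0.708, -0.0], [-0.0, -0.0, -1.0]]
ft_force: [-0.4, 0.0, 0.6]
grip_width: -0.001
```

```bash
python3 m.py
```

```text
12.00 top groove_end 4.151 r=0.121 c=0.97
12.15 side groove_end 4.424 r=0.119 c=0.93
12.15 side pin_foot 4.374 r=0.065 c=0.92
12.45 side groove_end 5.015 r=0.116 c=0.70
12.45 side pin_foot 4.982 r=0.062 c=0.64
12.6 [0.47996645 0.0023298  0.10727556]
```

Request:
{"api": "jog_arm", "payload": {"deltas": [[[0, 0, 0], [0, 0, 0.1], 0], [[0, 0, 0], [0, 0, 0.2], 0], [[0, 0, 0], [0, 0, 0.3], 0], [[0, 0, 0], [0, 0, 0.4], 0], [[0, 0, 0], [0, 0, 0.5], 0], [[0, 0, 0], [0, 0, 0.6], 0], [[0, 0, 0], [0, 0, 0.7], 0], [[0, 0, 0], [0, 0, 0.7], 0], [[0, 0, 0], [0, 0, 0.7], 0], [[0, 0, 0], [0, 0, 0.7], 0]]}}

```text
clock: 13.6
ee_pos: [0.48, 0.0023, 0.1003]
tool_rot: [[0.708, 0.707, 0.0], [0.707, -0.708, -0.0], [0.0, 0.0, -1.0]]
ft_force: [-0.7, 0.3, -0.2]
grip_width: 0.002
```

```bash
python3 m.py; cat > f.py <<'E'
import numpy as np,sys
from scipy.optimize import least_squares
D=[(4.35,7.51),(4.5,8.09),(4.65,8.66),(5.8,12.88),(5.95,13.4),(6.1,13.92),(6.25,14.42),(8.4,20.89),(8.55,21.33),(8.7,21.715),(8.85,22.115),(12.0,29.283),(12.15,29.53),(12.45,30.13)]
D+=eval(sys.argv[1]) if len(sys.argv)>1 else []
t,a=np.array(D).T
def th(p,t):
    a0,w,k,c=p; s=t-4.35
    return a0+(w+c/k)*(1-np.exp(-k*s))/k-c/k*s
r=least_squares(lambda p:np.r_[(th(p,t)-a)/.03,(p[2]-.1)/.025,(p[3]-.03)/.0075],[7.5,3.9,.1,.03])
print(r.x.round(4),((th(r.x,t)-a)).round(3))
g=np.arange(12,40,.01);y=th(r.x,g)
for n in (5,6,7):
    i=np.searchsorted(y[:np.argmax(y)+1],2*np.pi*n)
    print(n,g[i] if i<np.argmax(y) else None,(y[i+1]-y[i])/.01)
E
python3 f.py
```

```text
13.60 top pin_foot 0.799 r=0.065 c=0.90
13.75 side groove_end 1.033 r=0.120 c=0.89
13.75 side pin_foot 1.124 r=0.063 c=0.69
13.90 top groove_end 1.262 r=0.120 c=0.76
13.90 top pin_foot 1.271 r=0.068 c=0.67
14.05 side groove_end 1.514 r=0.124 c=0.66
14.05 side pin_foot 1.574 r=0.062 c=0.67
14.2 [0.47998522 0.00232499 0.10030503]
[7.5042 3.954  0.0822 0.0289] [-0.006  0.003  0.015 -0.    -0.003 -0.013 -0.01   0.022 -0.011  0.006
  0.002 -0.019  0.024 -0.01 ]
5 13.179999999999975 1.7311420053449211
6 17.69999999999988 1.0848973656749195
7 27.669999999999668 0.2816343714343361
```

Request:
{"api": "jog_arm", "payload": {"deltas": [[[0, 0, 0], [0, 0, 0], 0], [[0, 0, 0], [0, 0, 0], 0], [[0, 0, 0], [0, 0, 0], 0], [[0, 0, 0], [0, 0, 0], 0], [[0, 0, 0], [0, 0, 0], 0], [[0, 0, 0], [0, 0, 0], 0], [[0, 0, 0], [0, 0, 0], 0], [[0, 0, 0], [0, 0, 0], 0], [[0, 0, 0], [0, 0, 0], 0], [[0, 0, 0], [0, 0, 0], 0]]}}

```text
clock: 15.2
ee_pos: [0.48, 0.0023, 0.1003]
tool_rot: [[0.708, 0.707, -0.0], [0.707, -0.708, -0.0], [-0.0, -0.0, -1.0]]
ft_force: [0.6, 0.5, -0.6]
grip_width: 0.003
```

Request:
{"api": "jog_arm", "payload": {"deltas": [[[0, 0, 0], [0, 0, 0], 0], [[0, 0, 0], [0, 0, 0], 0], [[0, 0, 0], [0, 0, 0], 0], [[0, 0, 0], [0, 0, 0], 0], [[0, 0, 0], [0, 0, 0], 0], [[0, 0, 0], [0, 0, 0], 0], [[0, 0, 0], [0, 0, 0], 0], [[0, 0, 0], [0, 0, 0], 0], [[0, 0, 0], [0, 0, 0], 0], [[0, 0, 0], [0, 0, 0], 0]]}}

```text
clock: 16.2
ee_pos: [0.48, 0.0023, 0.1003]
tool_rot: [[0.708, 0.707, 0.0], [0.707, -0.708, -0.0], [0.0, 0.0, -1.0]]
ft_force: [0.2, 0.3, -0.2]
grip_width: -0.003
```

```bash
python3 -c "
import m;m.meas(n=1)
from cell import eyes
for c in ('side','top'):
    for d in eyes.tip_of('pointer_tip',c)[:1]: print(c,d)
from cell import status; print(status.observe()['clock'])"; python3 f.py "[(13.6,32.215),(13.75,32.48),(13.9,32.68),(14.05,32.955)]"
```

```text
16.35 side groove_end 4.803 r=0.118 c=0.69
16.35 side pin_foot 4.758 r=0.064 c=0.83
16.5 [0.47999834 0.00233207 0.10030219]
top {'at': [0.6195, -0.1135, 0.0799], 'confidence': 0.62}
16.6
[7.5124 3.9419 0.0823 0.0249] [ 0.002  0.01   0.019 -0.005 -0.009 -0.02  -0.017  0.015 -0.017  0.
 -0.003  0.008  0.052  0.023 -0.019 -0.034  0.013 -0.019]
5 13.149999999999975 1.753528058324605
6 17.56999999999988 1.126472802875611
7 26.339999999999694 0.39181998745903
```

Request:
{"api": "jog_arm", "payload": {"deltas": [[[0, 0, 0], [0, 0, 0], 0], [[0, 0, 0], [0, 0, 0], 0], [[0, 0, 0], [0, 0, 0], 0], [[0, 0, 0], [0, 0, 0], 0], [[0, 0, 0], [0, 0, 0], 0], [[0, 0, 0], [0, 0, 0], 0], [[0, 0, 0], [0, 0, 0], 0], [[0, 0, 0], [0, 0, 0], 0], [[0, 0, 0], [0, 0, 0], 0], [[0, 0, 0], [0, 0, 0.8], 0]]}}

```text
clock: 17.6
ee_pos: [0.4814, 0.0016, 0.0944]
tool_rot: [[0.707, 0.707, 0.003], [0.707, -0.707, -0.002], [0.001, 0.003, -1.0]]
ft_force: [-38.9, -2.6, 117.6]
grip_width: -0.002
```

Request:
{"api": "jog_arm", "payload": {"deltas": [[[0, 0, 0], [0, 0, 0.1], 0], [[0, 0, 0], [0, 0, 0.1], 0], [[0, 0, 0], [0, 0, 0.1], 0], [[0, 0, 0], [0, 0, 0.1], 0], [[0, 0, 0], [0, 0, 0.1], 0], [[0, 0, 0], [0, 0, 0.1], 0], [[0, 0, 0], [0, 0, 0.1], 0], [[0, 0, 0], [0, 0, 0.1], 0], [[0, 0, 0], [0, 0, 0.1], 0], [[0, 0, 0], [0, 0, 0.1], 0]]}}

```text
clock: 18.6
ee_pos: [0.4812, 0.0016, 0.0949]
tool_rot: [[0.707, 0.707, 0.002], [0.707, -0.707, -0.002], [-0.0, 0.002, -1.0]]
ft_force: [-13.4, 0.4, 36.1]
grip_width: 0.003
```

```bash
python3 - <<'E'
import m,cv2;m.meas()
from cell import eyes,status
print(status.observe()['ft_force'])
i=eyes.grab_frame('side');cv2.imwrite('pics/s2.png',cv2.resize(i[140:300,200:400],(600,480))[:,:,::-1])
E
```

```text
18.60 top groove_end 6.268 r=0.120 c=0.96
18.60 top pin_foot 0.014 r=0.063 c=0.77
18.75 side groove_end 0.011 r=0.120 c=0.92
18.75 side pin_foot 0.010 r=0.061 c=0.75
18.90 top groove_end 6.281 r=0.120 c=0.61
18.90 top pin_foot 6.257 r=0.064 c=0.67
19.05 side groove_end 6.278 r=0.122 c=0.70
19.05 side pin_foot 0.019 r=0.060 c=0.81
19.2 [0.48117949 0.00163435 0.09484265]
[-13.42489513   0.86290817  37.79549144]
```

View pics/s2.png

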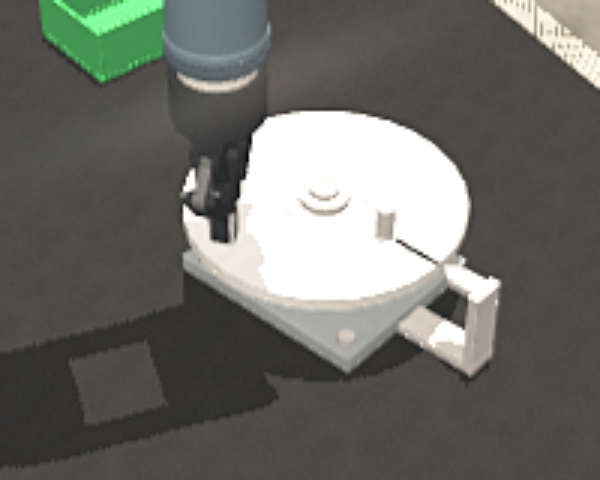

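The groove end (crop 440,263) meets the pointer, and the wheel reads within 0.02 rad of it. Now lifting straight up.

Request:
{"api": "jog_arm", "payload": {"deltas": [[[0, 0, 0], [0, 0, -0.2], 0], [[0, 0, 0], [0, 0, -0.4], 0], [[0, 0, 0], [0, 0, -1], 0], [[0, 0, 0], [0, 0, -2], 0], [[0, 0, 0], [0, 0, -4], 0], [[0, 0, 0], [0, 0, -7], 0], [[0, 0, 0], [0, 0, -10], 0], [[0, 0, 0], [0, 0, -12], 0], [[0, 0, 0], [0, 0, -12], 0], [[0, 0, 0], [0, 0, -12], 0]]}}

```text
clock: 20.25
ee_pos: [0.48, 0.0023, 0.2114]
tool_rot: [[0.708, 0.707, 0.001], [0.707, -0.708, -0.0], [0.0, 0.001, -1.0]]
ft_force: [1.3, -0.3, -0.8]
grip_width: -0.004
```

```bash
python3 - <<'E'
import m;m.meas()
from cell import manip,status
print(status.observe()['ft_force'])
E
```

```text
20.25 top groove_end 6.238 r=0.121 c=0.66
20.25 top pin_foot 6.265 r=0.064 c=0.76
20.40 side groove_end 6.251 r=0.122 c=0.63
20.40 side pin_foot 6.252 r=0.059 c=0.85
20.55 top groove_end 6.232 r=0.121 c=0.58
20.55 top pin_foot 6.227 r=0.062 c=0.56
20.70 side groove_end 6.257 r=0.119 c=0.77
20.70 side pin_foot 6.255 r=0.060 c=0.62
20.85 [0.47995248 0.00231673 0.21115738]
[-0.66893944  0.6169696   1.07451466]
```

Request:
{"api": "jog_arm", "payload": {"deltas": [[[0, 0, 0], [0, 0, 0], 0], [[0, 0, 0], [0, 0, 0], 0], [[0, 0, 0], [0, 0, 0], 0], [[0, 0, 0], [0, 0, 0], 0], [[0, 0, 0], [0, 0, 0], 0], [[0, 0, 0], [0, 0, 0], 0], [[0, 0, 0], [0, 0, 0], 0], [[0, 0, 0], [0, 0, 0], 0], [[0, 0, 0], [0, 0, 0], 0], [[0, 0, 0], [0, 0, 0], 0]]}}

```text
clock: 21.85
ee_pos: [0.48, 0.0023, 0.2113]
tool_rot: [[0.708, 0.707, 0.0], [0.707, -0.708, 0.0], [0.0, 0.0, -1.0]]
ft_force: [0.0, -0.3, 0.5]
grip_width: 0.001
```

```bash
python3 - <<'E'
import m;m.meas()
from cell import manip
manip.sign_off()
E
```

```text
21.85 top groove_end 6.208 r=0.119 c=0.74
21.85 top pin_foot 6.261 r=0.062 c=0.76
22.00 side groove_end 6.266 r=0.118 c=0.82
22.00 side pin_foot 6.226 r=0.062 c=0.82
22.15 top groove_end 6.210 r=0.121 c=0.70
22.15 top pin_foot 6.265 r=0.065 c=0.98
22.30 side groove_end 6.221 r=0.122 c=0.84
22.30 side pin_foot 4.364 r=0.004 c=0.71
22.45 [0.47999027 0.00232376 0.21128879]
the job is handed in; nothing more can be done
```

The wheel was flicked, coasted freely and was stopped with its groove at the pointer, but the braking contact may have gone over the 120 N wrist-force limit. I handed the job in at about 22.5 s.

- **Flick and coast:** I pushed the pin with the shut fingertips, and the wheel left at about 3.9 rad/s anticlockwise. By my estimate the fingers let go at about 5.7 rad, before the first pass. It then coasted untouched past the pointer at 2π, 4π, 6π, 8π and 10π.
- **Brake:** I pressed a fingertip on the bare rim while the wheel turned at about 1.1 rad/s. It stopped at 12π, and I held it there for more than a second before lifting clear.
- **Force:** One reading at the moment of contact was 118 N vertical and 39 N sideways, about 124 N in all. The drop was harder than I intended.
- **Last checks:** With the hand clear (force about 0), the groove read about 0.04 rad short of the pointer, roughly 5 mm at the rim. Single readings scattered from 2 to 9 mm, all within the 20 mm allowed. While the finger was still on, the groove had read nearer 0. The later readings suggest a very small backward shift on lifting, or a slow creep; measurement noise of about 4 mm does not let me tell which. One last pin reading was an obvious misdetection (on the hub), and I ignored it.
- **Loose things:** The arm never went near them at bench height. I did not measure them again at the end.

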